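# Tuck a specimen plate under the lapped flap and hold it down

## Task

Take the loose steel specimen plate by its black grip bar and slide its bare front edge under the yellow flap of the fixture, squarely and fully home against the two red stop blocks, letting the flap ride on the plate without prying it up. Finish while still gripping the bar, holding the plate pressed flat on the bed against the red sprung lifter: do not let go. Leave everything else on the table where it is.

Things in the scene. Friction and masses are not known exactly. Their poses are not given: they have to be found in the camera images.
- plate: the specimen plate, loose: steel, 140 x 60 x 4 mm (its x, y, z), about 0.26 kg (varies by a quarter), with a black upright grip bar standing across it and a blue band across the top in front of the bar. Origin: centre of its underside. +x points to its bare front edge, the one to tuck in
- plate_nose (a point): middle of the plate's bare front edge, at the underside (plate x = +70 mm)
- plate_grip (a point): point in the black grip bar where it is best taken, 30 mm above the plate's underside. The bar is 12 mm thick along the plate's x, 50 mm wide along its y, reaches from the plate's top (4 mm) to 44 mm above the underside, and stands at plate x = -40 mm
- fixture: fixed loading fixture: an aluminium bed 260 x 110 mm (its x, y), 20 mm high, its flat top 20 mm above its origin (centre of underside). +x points away from the robot's side, towards the flap's hinge. The plate is slid in along +x, its own x along the fixture's x. Steel cheeks 20 mm high stand from x = 20 to 125 mm with inner faces at y = -42 and +42 mm
- stop (a point): point on the bed's top where the middle of the plate's front edge belongs: fixture x = 45 mm, y = 0, under the flap, level with the front faces of the two red stop blocks, 10 mm high, that stand on the bed at either side of the flap, from 24 to 42 mm off the middle, and stop the plate's front corners
- flap (a joint): hinge angle (rad) of the yellow metal flap that laps over the far half of the bed: 0 as it lies, grows as it is lifted. 42 mm wide, 3 mm thick, hinged at fixture x = 110 mm, 10 mm above the bed; it hangs by its weight (0.2 kg), its flat underside 3 mm above the bed, so a 4 mm plate under it raises it by about 0.015 rad
- flap_lip (a point): middle of the flap's free front edge; the last 16 mm of the flap are bent up, so that a mouth about 13 mm high stands open there; the flat part begins at fixture x = 0. The free edge is at fixture x = -15 mm
- lifter (a joint): travel (m) of the red sprung lifter pad in the bed: 0 at rest, standing 7 mm proud of the bed; 0.007 when pushed flush with it, 0.009 at its end. It pushes back with about 4 N at rest and 7 N when flush. It would raise the unheld rear of the plate
- lifter_top (a point): centre of the top of the lifter pad (18 x 50 mm, x by y), at fixture x = -65 mm, y = 0; the grip bar comes to stand over it
- tin: closed round tin, 64 mm diameter, 60 mm high; bystander
- dial_gauge: round dial gauge lying face up, 60 mm diameter, 24 mm thick, short stem; bystander
- ring_mould: steel ring, 72 mm diameter, 16 mm high; bystander
- weight: brass weight with a knob, 40 mm diameter, 55 mm high; bystander
- screwdriver: blue-handled screwdriver lying on the table; bystander
- rubber_disc: black disc, 40 mm diameter, 12.5 mm high; bystander
Not all that is in view belongs to the job. There is more than one size of the plate; the job needs the middle-sized.

How it is judged (in metres and radians):
On the way, in this order (a step that is already met when the one before it is completed fails the run):
1. the plate is picked up off the table in the fingers (height (world z) of plate above 0.012 m and contact force between plate and the fingers above 1 N), for 0.1 s.
2. the plate's front edge is tucked at least 15 mm under the flat of the flap, on the bed (x of plate_nose in the frame of fixture above 0.015 m and z of plate_nose in the frame of fixture between 0.017 and 0.0245 m), for 0.1 s.
At the end, for the whole second after the job is handed in: Plate gripped by its bar (grasp within 30 mm of plate_grip), at rest, flat on the bed (2.5 mm, 0.03 rad), front edge under the flap within 5 mm of the stops and 8 mm of the middle, square within 0.06 rad; lifter held down at least 5.5 mm; flap below 0.08 rad (x of plate_nose in the frame of fixture between 0.04 and 0.049 m and y of plate_nose in the frame of fixture between -0.008 and 0.008 m and z of plate_nose in the frame of fixture between 0.0175 and 0.0225 m and z of plate in the frame of fixture below 0.0225 m and angle between the x axis of plate and the x axis of fixture, either way round below 0.06 rad and angle between plate's own z axis and vertical below 0.03 rad and value of joint lifter above 0.0055 m and value of joint flap below 0.08 rad and contact force between plate and the fingers above 2 N and distance between the grasp point and plate_grip below 0.03 m and linear speed of plate below 0.02 m/s); the arm keeps its last pose, push and grip.
It fails at once if the flap is pried up (more than 0.12 rad, about 15 mm at its lip) (value of joint flap above 0.12 rad).
It fails at once if another thing on the table is pushed more than 30 mm (distance of any of tin, dial_gauge, ring_mould, weight, screwdriver, rubber_disc from where it was at the start of the episode above 0.03 m).
It also fails if it takes over 35 s, if anything falls off the work surface, if the arm or the gripper's body presses on something with over 40 N, if the wrist force passes 120 N, or if a joint passes its speed limit or range.

## Robot

A 6-joint arm with a two-finger parallel gripper is mounted at the origin on the work surface. World frame = base frame: x ahead of the robot, y to its left, z up, the work surface at z = 0. Lengths are in m, angles in degrees, forces in N, time in s.
With the tool pointing down it reaches from about 0.275 to 0.75 m from the base axis. Payload 10.2 kg.
Tool frame: the origin (TCP) lies midway between the tips of the shut fingers; the grasp point (between the pads) lies 19 mm behind it; z points along the fingers, y is the line along which they close (so a half turn about z gives the same grasp; the last joint's range is limited). The gripper opens to 88 mm and grips with 3 to 60 N. Pads are 18 mm wide; open, the fingers measure 123 mm over their backs; the gripper's body (75 mm by 187 mm) begins 45 mm behind the grasp point.
Start: joints at [52.116, 17.928, 85.812, -0, 76.261, -12.8], TCP at [0.223, 0.475, 0.239] pointing down, gripper open.
Joint ranges: [-168.41, 168.41], [-55.51, 124.54], [10.69, 146.95], [-70.63, 250.63], [1, 178], [-165.06, 165.06]. Speed limits (degrees/s): [136.94, 136.94, 172.46, 180, 180, 180].

## Interface

Orientations are given as [roll, pitch, yaw] about the fixed x, y, z axes, in that order (R = Rz(yaw) Ry(pitch) Rx(roll)).
In Python, from plant import robot gives the robot as it stands.
- The arm moves only by the shell command python3 -m pendant 'ROWS' [FORCE]. ROWS is a JSON object of lists of equal length, an entry for each row: "hand": the opening, from 0 (shut) to 1 (fully open); "translation": the shift along the tool's x, y, z in mm, a list of three; "delta_rot": the turn, a rotation vector about the tool's x, y, z in degrees, a list of three. In form: {"hand": [hand, ...], "translation": [[x, y, z], ...], "delta_rot": [[ax, ay, az], ...]}. A call has exactly 10 rows; each row is the pose to reach, as a shift and turn from the pose commanded when the call began, along the tool's axes at that moment; what a row does not reach only later rows make up. A row lasts 1/8 s, in which the tool goes at most 62.5 mm and 10.7 degrees, less where a joint would pass 70% of its speed; a pose out of reach is approached as far as the arm can. A call with a gripper value outside its range is refused whole. The fingers move at their own pace and stop on an object; FORCE is the grip in N (left out, the last holds). Time passes only in rows, so rows that repeat a pose let the fingers close, or fill a call up. It gives the time, the measured TCP pose, the force, the opening and the grip force at its end, in the units of the state.
- robot.observe(): the state, without advancing time (a new reading comes with each control period).
- robot.grab_frame(name): name is "scene" or "side" or "wrist"; returns a dict with "frame" (420x560x3 uint8, red, green, blue), "camera_matrix" (3x3 intrinsics, pixels), "distortion" ([k1, k2, p1, p2, k3] as OpenCV has them; the pictures are not rectified), "rvec" (rotation vector, rad) and "tvec" (3), from world to camera coordinates, as OpenCV has them. Camera axes: x right, y down, z forward; pixel columns grow to the right and rows downward; lengths in m; the calibration is good to about 2 mm. A picture is of the moment at which its call begins. There is no depth.
- robot.job_done(): hands the job in; it is judged then, once.
The state is a dict: "time": time; "joint_pos": joint angles; "qd": joint speeds; "effort": joint torques, N m; "tcp_pos": TCP position; "eef_rot": TCP orientation; "wrist_force": force on the tool from outside, world axes, zero at the start; "wrist_torque": the same for the moment, N m; "opening": finger opening in m; "finger_force": force on a finger pad.
Only numpy, scipy, OpenCV 4.12 (cv2) and the standard library are available. Lean on these libraries where they do the work, as an engineer would, in place of code of your own. Each camera call takes 0.05 s, during which the arm holds its last target. There are 200 camera calls.

## Working session

There is one attempt and no reset: what is moved stays moved. The work goes in short steps, Python scripts to look and compute and a shell command to move; the robot and the scene stay as the last step left them, time stands still between calls to the robot, and variables do not carry over. Pictures are saved under pics/ and viewed, at most 10 in all, crops included, and the job is handed in when it is done.

```bash
mkdir -p pics; ls
python3 - <<'E'
from plant import robot
import cv2,pickle
d={}
for n in("scene","side"):
    f=robot.grab_frame(n);d[n]=f;cv2.imwrite(f"pics/{n}0.png",f["frame"][:,:,::-1])
pickle.dump(d,open("f0.pkl","wb"));print(robot.observe())
E
```

```text
pics
{'time': 0.1, 'joint_pos': array([ 5.21174436e+01,  1.79526147e+01,  8.58486624e+01, -2.71715132e-03,
        7.62618859e+01, -1.28000533e+01]), 'qd': array([ 0.00475678, -0.13038278, -0.01362847,  0.01080651, -0.03396911,
       -0.09625266]), 'effort': array([ 3.61973602e-03, -4.02806354e+01, -2.52644581e+01,  6.96105813e-02,
        3.41322622e-02,  6.42952529e-06]), 'tcp_pos': array([0.22244148, 0.47529943, 0.2382572 ]), 'eef_rot': array([-1.79937822e+02, -1.14205857e-02,  1.54918137e+02]), 'wrist_force': array([-0.1616723 , -0.29097402,  0.34591218]), 'wrist_torque': array([ 0.03290753, -0.02884005,  0.01184644]), 'finger_force': 0.0, 'opening': 0.08793533829920495}
```

View pics/scene0.png

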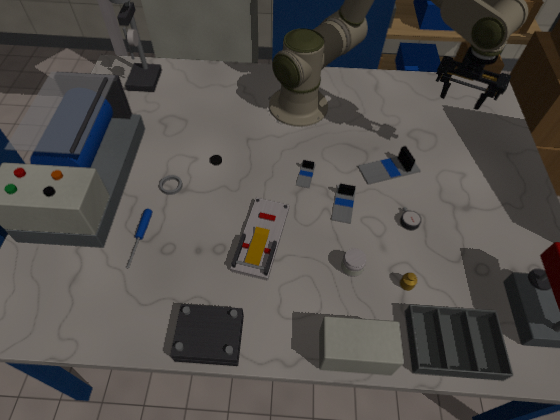

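View pics/side0.png

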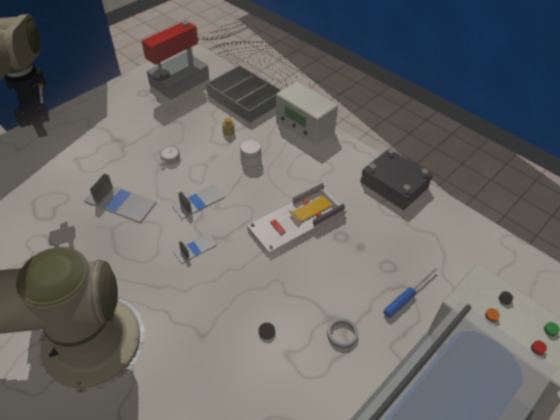

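Three candidate plates in the scene view: (305,173) small, (344,203) middle and (388,168) large. The fixture is at (260,237), with its flap yellow. I'll confirm the choice in an enlarged crop and with measurements.

```bash
cat > h.py <<'E'
import numpy as np,cv2
def ray(f,px):
    K=f["camera_matrix"];D=np.array(f["distortion"])
    u=cv2.undistortPoints(np.array(px,float).reshape(-1,1,2),np.array(K),D).reshape(-1,2)
    R=cv2.Rodrigues(np.array(f["rvec"],float))[0];t=np.array(f["tvec"],float).ravel()
    return -R.T@t,(np.c_[u,np.ones(len(u))])@R
def onz(f,px,z):
    c,d=ray(f,px);return c+d*((z-c[2])/d[:,2])[:,None]
def proj(f,P):
    return cv2.projectPoints(np.array(P,float).reshape(-1,1,3),np.array(f["rvec"],float),np.array(f["tvec"],float),np.array(f["camera_matrix"]),np.array(f["distortion"]))[0].reshape(-1,2)
def blobs(f,lo,hi,amin=15):
    h=cv2.cvtColor(f["frame"],cv2.COLOR_RGB2HSV);m=cv2.inRange(h,lo,hi)
    cs=cv2.findContours(m,cv2.RETR_EXTERNAL,cv2.CHAIN_APPROX_NONE)[0]
    return [(cv2.contourArea(c),cv2.minAreaRect(c),c) for c in cs if cv2.contourArea(c)>=amin]
E
python3 - <<'E'
import pickle;from h import *
np.set_printoptions(precision=4,suppress=True)
d=pickle.load(open("f0.pkl","rb"))
s=d["scene"];si=d["side"]
a=cv2.resize(s["frame"][145:285,225:425],(800,560),interpolation=cv2.INTER_CUBIC)
cv2.imwrite("pics/c1.png",a[:,:,::-1])
b=cv2.resize(si["frame"][160:270,165:365],None,fx=4,fy=4,interpolation=cv2.INTER_CUBIC)
cv2.imwrite("pics/c2.png",b[:,:,::-1])
for n,f in d.items():
  for nm,lo,hi,z in(("blue",(100,120,80),(125,255,255),.004),("yel",(18,150,100),(32,255,255),.026),("red",(0,150,80),(8,255,255),.028)):
    for A,r,c in blobs(f,lo,hi):
      if A<400: 
        p=onz(f,cv2.boxPoints(r),z); print(n,nm,A,np.round(r[0]),p.mean(0)[:2],"sides",np.linalg.norm(p[1]-p[0]),np.linalg.norm(p[2]-p[1]))
E
```

```text
scene blue 158.5 [144. 223.] [ 0.5736 -0.4518] sides 0.10029082599635686 0.023077679730552966
scene blue 98.0 [344. 202.] [0.4488 0.1607] sides 0.026494271723811934 0.05730505513963193
scene blue 44.0 [306. 173.] [0.3381 0.0372] sides 0.01900005210125481 0.04431132135494699
scene blue 164.5 [390. 167.] [0.2897 0.323 ] sides 0.040731887391738386 0.08895939954402754
scene blue 290.5 [ 90. 131.] [ 0.1922 -0.7401] sides 0.3263852595600445 0.04931937074456781
scene blue 35.5 [412.  68.] [-0.2707  0.4653] sides 0.054390007017708984 0.020586591065849827
scene yel 44.0 [412. 281.] [0.7202 0.3352] sides 0.0340129165356395 0.020340447283484695
scene red 58.0 [267. 216.] [ 0.5388 -0.0788] sides 0.017735535756066314 0.04871070459815577
scene red 46.0 [ 19. 171.] [ 0.4246 -0.8913] sides 0.03133576075235948 0.03207734599093204
side blue 230.0 [400. 301.] [ 0.5935 -0.4473] sides 0.09803230635805153 0.02013656869710608
side blue 54.0 [194. 248.] [0.338  0.0355] sides 0.01525644609290846 0.038784025189333056
side blue 85.5 [197. 201.] [0.4498 0.1596] sides 0.022434410522451237 0.053730242122370035
side blue 41.0 [552. 145.] [ 1.4204 -0.4607] sides 0.05139100703929954 0.0521015229178311
side blue 17.5 [540.   2.] [2.3313 0.0092] sides 0.05346365262638361 0.04134234155924788
side yel 333.0 [313. 208.] [ 0.6523 -0.1049] sides 0.10824605008288957 0.04116939715426695
side red 98.5 [539. 347.] [ 0.7043 -0.7532] sides 0.02608912033692113 0.026405018413070018
```

View pics/c1.png

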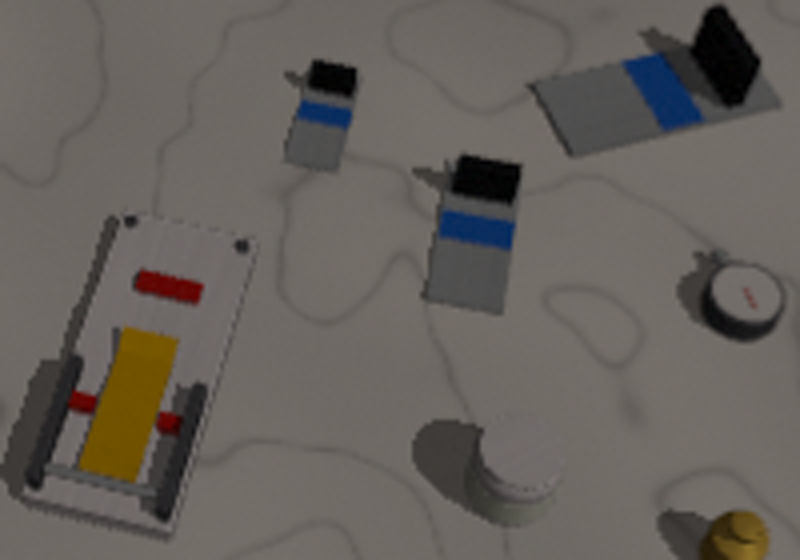

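View pics/c2.png

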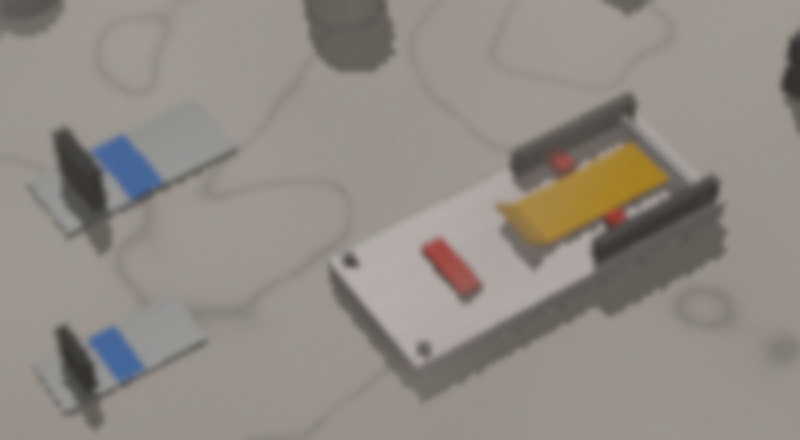

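The crops show the candidates, in c1 pixels: small (320,115), middle (470,235), large (655,80). The middle one fits, with a 57 mm band against 44 and 89 mm on the others. Now I'll measure corners from these crops.

Run:
```python
import pickle;from h import *
np.set_printoptions(precision=4,suppress=True)
d=pickle.load(open("f0.pkl","rb"))
s=d["scene"];si=d["side"]
A=lambda p:np.array(p,float)/4+[225,145]-.4
B=lambda p:np.array(p,float)/4+[165,160]-.4
def rep(n,p):
  print(n,p[:,:2].tolist())
def ang(a,b): v=b-a;return np.degrees(np.arctan2(v[1],v[0])),np.linalg.norm(v)
p=onz(s,A([[423,299],[503,313]]),.004);print("scene plate front",p[:,:2],ang(p[0],p[1]))
q=onz(si,B([[28,186],[68,235],[237,150],[192,99]]),.004);print("side plate RL,RR,FR,FL",q[:,:2],q.mean(0),ang(q[1],q[2]),ang(q[0],q[3]),ang(q[2],q[3]))
b=onz(s,A([[457,155],[522,165]]),.044);print("bar top rear",b[:,:2],ang(b[0],b[1]))
b=onz(si,B([[60,130],[98,185]]),.044);print("bar top side",b[:,:2],ang(b[0],b[1]))
for n,f in d.items():
  for a,r,c in blobs(f,(100,120,80),(125,255,255)):
    if 80<a<110:
      w=onz(f,c.reshape(-1,2),.004)[:,:2].astype(np.float32);r=cv2.minAreaRect(w*1000);print(n,"band",r)
# fixture
p=onz(s,A([[112,213],[258,240]]),.02);print("scene fix rear",p[:,:2],ang(p[0],p[1]),p.mean(0))
q=onz(si,B([[330,262],[418,366]]),.02);print("side fix rear",q[:,:2],ang(q[1],q[0]),q.mean(0))
# bolts
p=onz(s,A([[131,221],[242,246]]),.02);print("scene bolts",p[:,:2],ang(p[0],p[1]),p.mean(0))
q=onz(si,B([[350,260],[424,348]]),.02);print("side bolts",q[:,:2],ang(q[1],q[0]),q.mean(0))
for n,f in d.items():
  for nm,lo,hi,z in(("yel",(15,130,70),(35,255,255),.026),("red",(0,110,70),(12,255,255),.027),("red2",(170,110,70),(180,255,255),.027)):
    for a,r,c in blobs(f,lo,hi,8):
      w=onz(f,c.reshape(-1,2),z)[:,:2].astype(np.float32)
      if .45<w[:,0].mean()<.75 and -.2<w[:,1].mean()<0: print(n,nm,a,r[0],w.mean(0),cv2.minAreaRect(w*1000))
```

```text
scene plate front [[0.5193 0.1172]
 [0.5276 0.1786]] (np.float64(82.27829132568365), np.float64(0.06189563200146011))
side plate RL,RR,FR,FL [[0.3876 0.1946]
 [0.3794 0.1388]
 [0.5155 0.1158]
 [0.5257 0.1774]] [0.452  0.1567 0.004 ] (np.float64(-9.591189947416288), np.float64(0.1380176439698296)) (np.float64(-7.124851340080619), np.float64(0.13917327549925898)) (np.float64(80.58422848838059), np.float64(0.06239060443480661))
bar top rear [[0.4065 0.1406]
 [0.4127 0.1917]] (np.float64(83.07360622737345), np.float64(0.05140856529796524))
bar top side [[0.4181 0.1882]
 [0.4046 0.1293]] (np.float64(-102.92540104732247), np.float64(0.06043177837013549))
scene band ((448.8879699707031, 160.92083740234375), (57.3009147644043, 26.434349060058594), 82.42186737060547)
side band ((449.6138000488281, 158.4180145263672), (51.67235565185547, 21.269468307495117), 80.93789672851562)
scene fix rear [[ 0.467  -0.1291]
 [ 0.4844 -0.013 ]] (np.float64(81.46532215687976), np.float64(0.11745792523903774)) [ 0.4757 -0.0711  0.02  ]
side fix rear [[ 0.4832 -0.0173]
 [ 0.464  -0.1211]] (np.float64(79.5405850
[... 844 characters left out ...]
12646484)
scene red 64.5 (266.9494323730469, 216.21908569335938) [ 0.5382 -0.0789] ((538.1896362304688, -78.59466552734375), (48.98724365234375, 18.587820053100586), 78.7091293334961)
side yel 390.5 (311.4169616699219, 208.3442840576172) [ 0.6473 -0.103 ] ((647.703857421875, -103.21460723876953), (42.568634033203125, 109.79813385009766), 79.67499542236328)
side red 53.5 (277.0823669433594, 225.929443359375) [ 0.5347 -0.0801] ((534.5263671875, -80.49514770507812), (43.5241584777832, 14.135016441345215), 78.25527954101562)
side red 9.0 (318.5000305175781, 213.50003051757812) [ 0.6462 -0.1299] ((646.3563842773438, -130.11476135253906), (14.033857345581055, 8.503593444824219), 5.696935176849365)
```

Fixture: origin about (0.600, -0.092), yaw about -11°. The 260 mm rear edge and bolts agree. Plate: centre about (0.452, 0.158), yaw about -8.5°, 139 x 62 mm measured, so it's the middle size. Moving to hover over the bar.

```bash
python3 -m pendant '{"hand":[1,1,1,1,1,1,1,1,1,1],"translation":[[-40,-25,5],[-80,-50,15],[-120,-75,25],[-160,-100,40],[-200,-130,55],[-240,-160,70],[-280,-185,80],[-305,-201,88],[-305,-201,88],[-305,-201,88]],"delta_rot":[[0,0,9],[0,0,18],[0,0,27],[0,0,36],[0,0,45],[0,0,54],[0,0,63],[0,0,70],[0,0,73.4],[0,0,73.4]]}' 30
python3 - <<'E'
from plant import robot
import cv2,pickle
f=robot.grab_frame("wrist");pickle.dump(f,open("w1.pkl","wb"));cv2.imwrite("pics/w1.png",f["frame"][:,:,::-1]);o=robot.observe();print(o["tcp_pos"],o["eef_rot"],o["joint_pos"])
E
```

```text
time: 1.35
tcp_pos: [0.4135, 0.1639, 0.1505]
eef_rot: [-180.0, 0.0, 81.5]
wrist_force: [0.7, 0.1, -0.8]
opening: 0.0883
finger_force: 0.0
[0.41343343 0.16417895 0.15059154] [-1.79976413e+02  6.10914183e-03  8.15938034e+01] [6.50278622e+00 1.35228597e+01 1.05956889e+02 1.89489290e-04
 6.05446161e+01 1.49088909e+01]
```

View pics/w1.png

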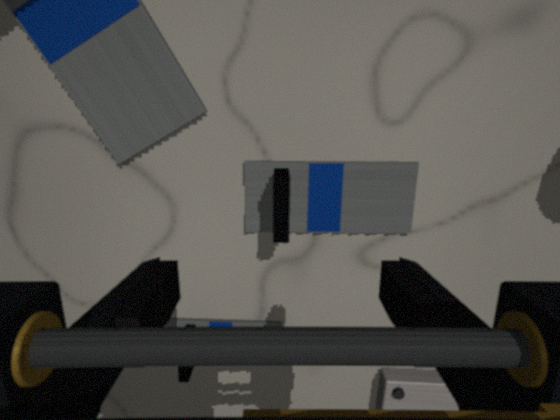

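The wrist view shows the middle plate at (330,198), with its bar at (281,205) and its nose at (415,198). The large plate is upper left, the small one lower at (220,325), and the fixture corner is at (400,395).

Run:
```python
import pickle;from h import *
np.set_printoptions(precision=4,suppress=True)
f=pickle.load(open("w1.pkl","rb"))
ang=lambda v:np.degrees(np.arctan2(v[1],v[0]))
p=onz(f,[[244,160],[418,162],[411,235],[244,233]],.004);print(p[:,:2],p.mean(0),[np.linalg.norm(p[i]-p[i-1]) for i in range(4)],ang(p[1]-p[0]),ang(p[2]-p[3]))
for a,r,c in blobs(f,(100,120,60),(125,255,255)):
  w=onz(f,c.reshape(-1,2),.004)[:,:2].astype(np.float32);print("band",r[0],cv2.minAreaRect(w*1000))
b=onz(f,[[275,168],[288,168],[288,242],[275,242]],.044);print("bar top",b.mean(0),b[:,:2])
print(proj(f,[[.413,.1636,.044],[.452,.158,.004]]))
```

```text
[[0.3894 0.201 ]
 [0.5264 0.1789]
 [0.5181 0.1178]
 [0.3787 0.1402]] [0.4532 0.1595 0.004 ] [np.float64(0.06177191630484151), np.float64(0.1387816702107148), np.float64(0.0616430924980523), np.float64(0.14123492190418818)] -9.17972962764858 -9.122373133552674
band (220.0, 324.0) ((341.8495178222656, 56.950321197509766), (4.146415710449219, 20.125253677368164), 81.4029541015625)
band (324.6075744628906, 197.02642822265625) ((449.48822021484375, 160.58351135253906), (57.734615325927734, 27.528661727905273), 81.04312896728516)
band (76.93452453613281, 9.14321517944336) ((291.5887756347656, 322.162353515625), (80.36398315429688, 36.76884078979492), 20.936199188232422)
bar top [0.4149 0.1695 0.044 ] [[0.4144 0.1973]
 [0.4234 0.1959]
 [0.4157 0.1417]
 [0.4062 0.1431]]
[[280.056  214.298 ]
 [327.7519 200.5275]]
```

```bash
python3 -m pendant '{"hand":[1,1,1,1,1,0,0,0,0,0],"translation":[[1,0,40],[2,0,85],[2,0,120],[2,0,139],[2,0,139],[2,0,139],[2,0,139],[2,0,139],[2,0,139],[2,0,139]],"delta_rot":[[0,0,0.6],[0,0,0.6],[0,0,0.6],[0,0,0.6],[0,0,0.6],[0,0,0.6],[0,0,0.6],[0,0,0.6],[0,0,0.6],[0,0,0.6]]}' 50
```

```text
time: 2.65
tcp_pos: [0.4139, 0.1661, 0.0118]
eef_rot: [180.0, -0.0, 80.9]
wrist_force: [-0.4, -1.1, -0.2]
opening: 0.0402
finger_force: 0.0
```

```bash
python3 -m pendant '{"hand":[0,0,0,0,0,0,0,0,0,0],"translation":[[0,0,0],[0,0,0],[0,0,0],[0,0,0],[0,0,0],[0,0,0],[0,0,-5],[0,0,-25],[0,0,-50],[0,0,-80]],"delta_rot":[[0,0,0],[0,0,0],[0,0,0],[0,0,0],[0,0,0],[0,0,0],[0,0,0],[0,0,0],[0,0,0],[0,0,0]]}' 50
```

```text
time: 3.9
tcp_pos: [0.4132, 0.166, 0.0923]
eef_rot: [-179.9, 0.0, 80.9]
wrist_force: [-0.0, 0.1, -2.3]
opening: 0.0113
finger_force: 50.0
```

```bash
python3 -m pendant '{"hand":[0,0,0,0,0,0,0,0,0,0],"translation":[[-15,5,0],[-45,15,0],[-80,27,0],[-115,40,0],[-150,52,0],[-180,62,0],[-205,70,0],[-216,74,0],[-221,76,0],[-221,76,0]],"delta_rot":[[0,0,0],[0,0,0.5],[0,0,1],[0,0,1.5],[0,0,1.9],[0,0,1.9],[0,0,1.9],[0,0,1.9],[0,0,1.9],[0,0,1.9]]}' 50
python3 - <<'E'
from plant import robot
import cv2,pickle
d={n:robot.grab_frame(n) for n in("wrist","side","scene")};pickle.dump(d,open("f2.pkl","wb"))
w=cv2.resize(d["wrist"]["frame"],(800,600),interpolation=cv2.INTER_CUBIC)
cv2.imwrite("pics/w2.png",w[:,:,::-1])
s=cv2.resize(d["side"]["frame"][130:270,180:380],(800,560),interpolation=cv2.INTER_CUBIC);cv2.imwrite("pics/s2.png",s[:,:,::-1])
o=robot.observe();print(o["tcp_pos"],o["eef_rot"],o["opening"])
E
```

```text
time: 5.15
tcp_pos: [0.4538, -0.0638, 0.0914]
eef_rot: [-180.0, -0.0, 79.0]
wrist_force: [0.0, 0.6, -2.7]
opening: 0.0112
finger_force: 50.0
[ 0.45391524 -0.06348051  0.09164006] [-1.79985187e+02 -7.60849929e-03  7.90676352e+01] 0.011472228663271676
```

View pics/w2.png

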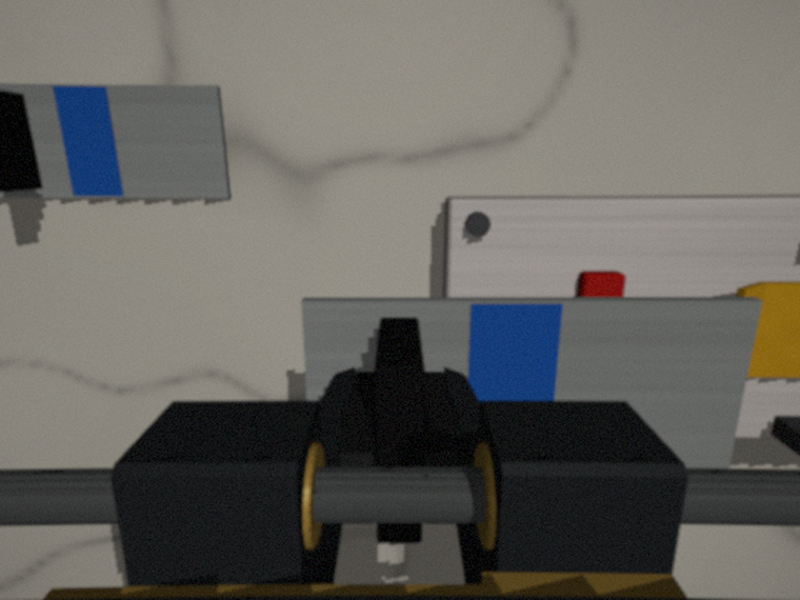

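View pics/s2.png

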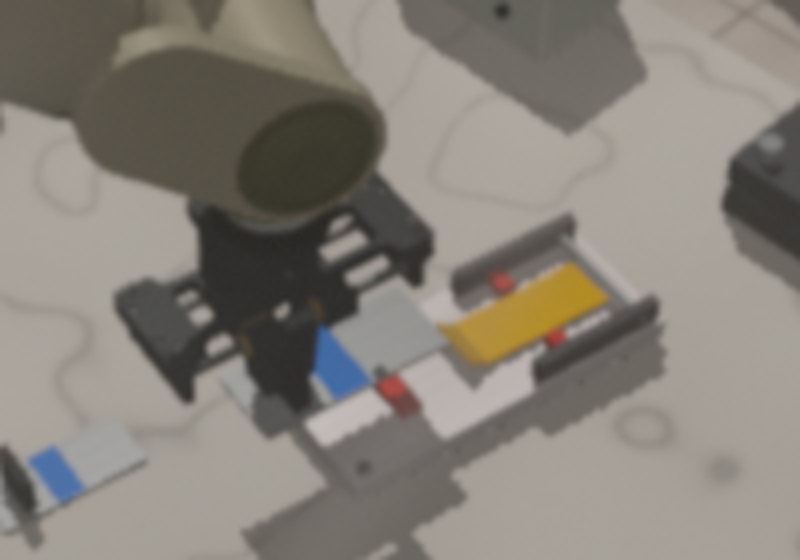

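The wrist view shows the plate held in the fingers: nose corners (758,299) and (735,467), rear corner (303,299). The fixture's rear-left corner is at (450,198), the bolt at (477,224), and the lifter end at (602,272).

Run:
```python
import pickle;from h import *
np.set_printoptions(precision=4,suppress=True)
d=pickle.load(open("f2.pkl","rb"));f=d["wrist"]
ang=lambda v:np.degrees(np.arctan2(v[1],v[0]))
A=lambda p:np.array(p,float)/(800/560)-.2
z=.0915-.011+.004
p=onz(f,A([[303,299],[758,299],[735,467]]),z);print("plate RL FL FR",p[:,:2],np.linalg.norm(p[1]-p[0]),np.linalg.norm(p[2]-p[1]),ang(p[1]-p[0]),ang(p[1]-p[2])-90,"nose",(p[1]+p[2])[:2]/2)
q=onz(f,A([[450,199],[798,197],[477,224]]),.02);print("fix left edge",q[:,:2],ang(q[1]-q[0]))
l=onz(f,A([[580,272],[624,272]]),.027);print("lifter left end",l[:,:2],l.mean(0))
t=np.radians(-11);u=np.array([np.cos(t),np.sin(t)]);v=np.array([-u[1],u[0]])
print("origin from corner",q[0][:2]+.130*u-.055*v,"from lifter",l.mean(0)[:2]+.065*u-.025*v)
# flap left edge at z .026
g=onz(f,A([[798,282]]),.026);print("flap left edge pt",g[:,:2])
for n in("side","scene"):
  for a,r,c in blobs(d[n],(15,130,70),(35,255,255),100):
    if a<600:
      w=onz(d[n],c.reshape(-1,2),.0265)[:,:2].astype(np.float32);print(n,cv2.minAreaRect(w*1000),a)
```

```text
plate RL FL FR [[ 0.4301 -0.0277]
 [ 0.564  -0.0536]
 [ 0.5563 -0.1105]] 0.13641712240845996 0.057406037302929494 -10.93670955209757 -7.729286814958698 nose [ 0.5602 -0.0821]
fix left edge [[ 0.4837 -0.013 ]
 [ 0.6204 -0.0394]
 [ 0.493  -0.0252]] -10.936150967642776
lifter left end [[ 0.5307 -0.0516]
 [ 0.5482 -0.055 ]] [ 0.5394 -0.0533  0.027 ]
origin from corner [ 0.6008 -0.0918] from lifter [ 0.5985 -0.0903]
flap left edge pt [[ 0.6169 -0.0729]]
side ((646.7463989257812, -102.43407440185547), (43.58861541748047, 111.55873107910156), 78.04217529296875) 403.5
scene ((722.0870361328125, 327.80059814453125), (31.537357330322266, 50.815223693847656), 50.542301177978516) 106.5
scene ((641.3314208984375, -99.57466125488281), (43.44668960571289, 123.57450103759766), 79.45996856689453) 497.0
```

The plate sits square, with its left edge at fixture y of about +30.3 mm and its nose at x of about -39 mm. Descending.

```bash
python3 -m pendant '{"hand":[0,0,0,0,0,0,0,0,0,0],"translation":[[0,0,10],[0,0,22],[0,0,34],[0,0,44],[0,0,50],[0,0,53],[0,0,55],[0,0,57],[0,0,57],[0,0,57]],"delta_rot":[[0,0,0],[0,0,0],[0,0,0],[0,0,0],[0,0,0],[0,0,0],[0,0,0],[0,0,0],[0,0,0],[0,0,0]]}' 55
```

```text
time: 6.55
tcp_pos: [0.4542, -0.0642, 0.035]
eef_rot: [180.0, 0.0, 79.0]
wrist_force: [-2.4, 0.9, 2.4]
opening: 0.0114
finger_force: 55.1
```

```bash
python3 -m pendant '{"hand":[0,0,0,0,0,0,0,0,0,0],"translation":[[0,4,1],[0,9,1],[0,14,1],[0,19,1],[0,24,1],[0,29,1],[0,34,1],[0,39,1],[0,43,1],[0,43,1]],"delta_rot":[[0,0,0],[0,0,0],[0,0,0],[0,0,0],[0,0,0],[0,0,0],[0,0,0],[0,0,0],[0,0,0],[0,0,0]]}' 55
python3 - <<'E'
from plant import robot
import cv2,pickle
d={n:robot.grab_frame(n) for n in("side","wrist")};pickle.dump(d,open("f3.pkl","wb"))
s=cv2.resize(d["side"]["frame"][150:250,230:370],(560,400),interpolation=cv2.INTER_CUBIC)
cv2.imwrite("pics/s3.png",s[:,:,::-1])
E
```

```text
time: 7.8
tcp_pos: [0.4964, -0.0723, 0.0336]
eef_rot: [-180.0, -0.0, 79.0]
wrist_force: [-1.5, 1.0, 2.1]
opening: 0.0114
finger_force: 55.0
```

View pics/s3.png

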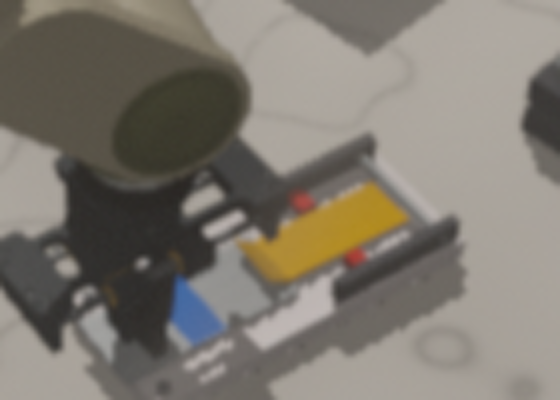

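The plate's nose has gone in under the lip (crop pixel 270,285), with the flap lying low and the forces small. Sliding on.

```bash
python3 -m pendant '{"hand":[0,0,0,0,0,0,0,0,0,0],"translation":[[0,4,0.5],[0,8,0.5],[0,13,1],[0,18,1],[0,23,1],[0,28,1],[0,32,1],[0,35,1],[0,36,1],[0,36,1]],"delta_rot":[[0,0,0],[0,0,0],[0,0,0],[0,0,0],[0,0,0],[0,0,0],[0,0,0],[0,0,0],[0,0,0],[0,0,0]]}' 55
```

```text
time: 9.15
tcp_pos: [0.5317, -0.0792, 0.0327]
eef_rot: [180.0, 0.0, 79.0]
wrist_force: [-4.0, 0.5, 1.4]
opening: 0.0113
finger_force: 55.1
```

```bash
python3 -m pendant '{"hand":[0,0,0,0,0,0,0,0,0,0],"translation":[[0,0.5,0],[0,1,0],[0,1.5,0],[0,2,0.5],[0,2.5,0.5],[0,3,0.5],[0,3.5,1],[0,4,1],[0,4,1],[0,4,1]],"delta_rot":[[0,0,0],[0,0,0],[0,0,0],[0,0,0],[0,0,0],[0,0,0],[0,0,0],[0,0,0],[0,0,0],[0,0,0]]}' 55
```

```text
time: 10.4
tcp_pos: [0.5357, -0.08, 0.032]
eef_rot: [180.0, 0.0, 79.0]
wrist_force: [-6.6, 2.1, 4.4]
opening: 0.0116
finger_force: 55.0
```

```bash
python3 -m pendant '{"hand":[0,0,0,0,0,0,0,0,0,0],"translation":[[0,0.3,0],[0,0.6,0],[0,0.9,0],[0,1.2,0.3],[0,1.5,0.6],[0,1.5,0.6],[0,1.5,0.6],[0,1.5,0.6],[0,1.5,0.6],[0,1.5,0.6]],"delta_rot":[[0,0,0],[0,0,0],[0,0,0],[0,0,0],[0,0,0],[0,0,0],[0,0,0],[0,0,0],[0,0,0],[0,0,0]]}' 55
```

```text
time: 11.65
tcp_pos: [0.537, -0.0802, 0.0318]
eef_rot: [180.0, 0.0, 79.0]
wrist_force: [-8.8, 1.1, 9.3]
opening: 0.0113
finger_force: 55.0
```

```bash
python3 -m pendant '{"hand":[0,0,0,0,0,0,0,0,0,0],"translation":[[0,0.5,0],[0,1,0],[0,1.5,0],[0,2,0],[0,2,0],[0,2,0],[0,2,0],[0,2,0],[0,2,0],[0,2,0]],"delta_rot":[[0,0,0],[0,0,0],[0,0,0],[0,0,0],[0,0,0],[0,0,0],[0,0,0],[0,0,0],[0,0,0],[0,0,0]]}' 55
python3 - <<'E'
from plant import robot
import cv2,pickle
d={n:robot.grab_frame(n) for n in("side","scene","wrist")};pickle.dump(d,open("f4.pkl","wb"))
s=cv2.resize(d["side"]["frame"][160:235,260:360],(800,600),interpolation=cv2.INTER_CUBIC)
cv2.imwrite("pics/s4.png",s[:,:,::-1])
s=cv2.resize(d["wrist"]["frame"],(800,600),interpolation=cv2.INTER_CUBIC)
cv2.imwrite("pics/w4.png",s[:,:,::-1])
E
```

```text
time: 12.9
tcp_pos: [0.5375, -0.0803, 0.0317]
eef_rot: [-179.8, 0.0, 79.0]
wrist_force: [-18.3, 2.0, 16.1]
opening: 0.0118
finger_force: 55.0
```

View pics/s4.png

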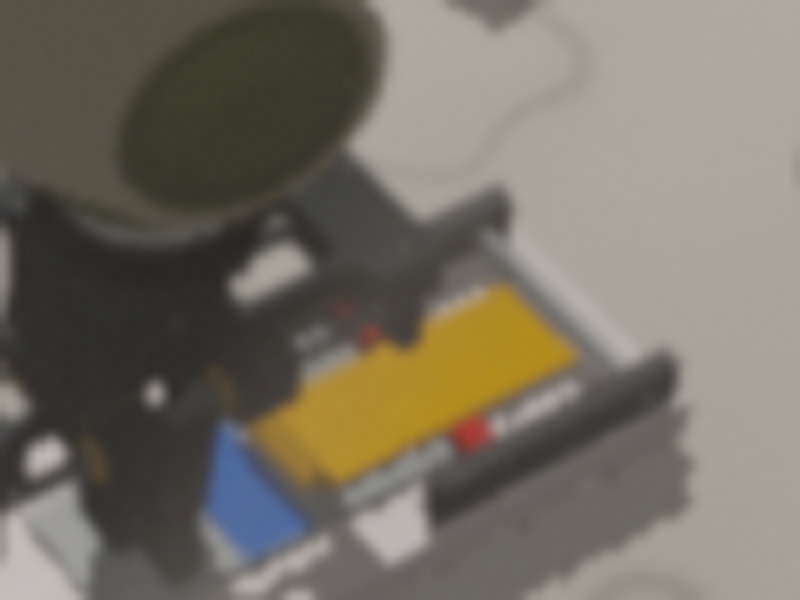

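View pics/w4.png

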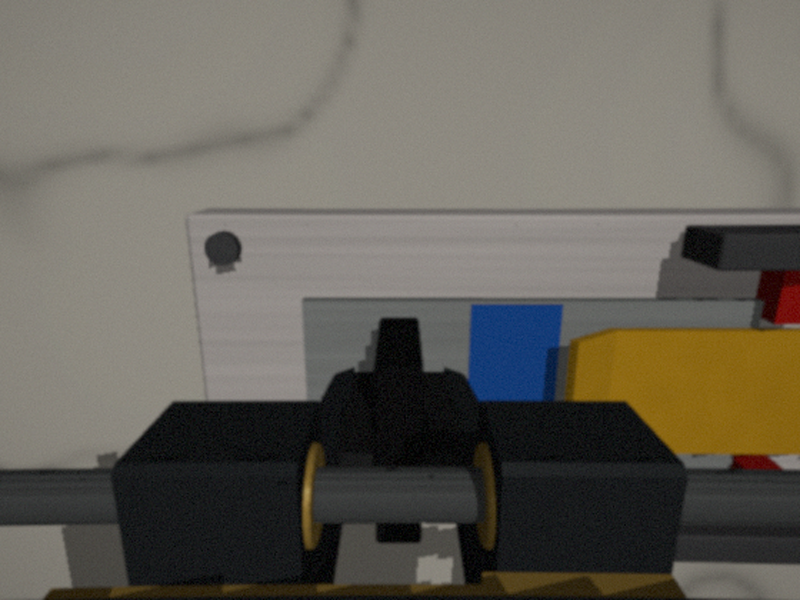

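The plate touches both red blocks: (375,335) and (472,432) in the side crop, (765,300) in the wrist view. It runs parallel to the bed edge and the flap lies flat on it. The push has reached about 18 N, and the TCP height puts the plate's underside at about 0.020 m, which is bed level. Handing in.

```bash
python3 -c "
from plant import robot
print(robot.job_done())"
```

```text
the job is handed in; nothing more can be done
None
```

I handed the job in at about 13 s: the middle-sized plate is tucked under the flap against both red stops and still gripped and pressed flat on the bed; no verdict came back.

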